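# Turn the board over in its rework frame and lock the frame

### The arm

A 6-joint arm with a two-finger parallel gripper is mounted at the origin on a cart in front of the work surface, level with it; the furniture and walls round the work are solid. World frame = base frame: x ahead of the robot, y to its left, z up, the work surface at z = 0. Lengths are in m, angles in rad, forces in N, time in s.
With the tool pointing down it reaches from about 0.4 to 0.825 m from the base axis. Payload 7 kg.
Tool frame: the origin (TCP) lies at the very end of the fingers, on their centre line; the grasp point (between the pads) lies 19 mm behind it; z points along the fingers, x is the direction in which the jaws open and shut, and the axes are right-handed (so a half turn about z gives the same grasp; the last joint's range is limited). The gripper opens to 88 mm and grips with 3 to 60 N. Pads are 19 mm wide; open, the fingers measure 130 mm over their backs; the gripper's body (78 mm by 193 mm) begins 47 mm behind the grasp point.
Start: joints at [-0.989, 0.359, 0.012, 0, -1.224, -0.288], TCP at [0.195, -0.646, 0.193] pointing down, gripper open.
Joint ranges: [-3.07, 3.07], [-1.43, 2.12], [-1.02, 1.25], [-3.03, 1.67], [-3.05, -0], [-3.03, 3.03]. Speed limits (rad/s): [2.39, 2.39, 3.01, 3.14, 3.14, 3.14].

### API

Orientations are given as [roll, pitch, yaw] about the fixed x, y, z axes, in that order (R = Rz(yaw) Ry(pitch) Rx(roll)).
In Python, from station import telemetry, grab_frame, arm, regions_of, pinpoint gives the robot as it stands. The module is installed in compiled form; this text tells all that it offers.
- The arm moves only by the shell command python3 -m inch 'ROWS' [FORCE]. ROWS is text: rows parted by semicolons, each of 7 numbers parted by spaces: the opening, from 0 (shut) to 1 (fully open), then the shift along the world's x, y, z in cm, then the turn, a rotation vector about the world's x, y, z in degrees. A call has 1 to 12 rows; each row is the pose to reach, as a shift and turn from the pose measured when the call began; what a row does not reach only later rows make up. A row lasts 1/8 s, in which the tool goes at most 62.5 mm and 10.7 degrees, less where a joint would pass 70% of its speed; a pose out of reach is approached as far as the arm can. A call with a gripper value outside its range is refused whole. The fingers move at their own pace and stop on an object; FORCE is the grip in N (left out, the last holds). Time passes only in rows, so rows that repeat a pose let the fingers close. It gives the time, the measured TCP pose, the force and the opening at its end, in the units of the state.
- telemetry.get_state(): the state, without advancing time (a new reading comes with each control period).
- grab_frame(name): name is "scene" or "top"; returns a dict with "pixels" (400x640x3 uint8, red, green, blue), "fx", "fy", "cx", "cy" (pixels), "R" (3x3) and "t" (3): a world point X has camera coordinates R X + t. Camera axes: x right, y down, z forward; pixel columns grow to the right and rows downward; lengths in m; the calibration is good to about 2 mm. A picture is of the moment at which its call begins. There is no depth.
- arm.job_done(): hands the job in, once; it reports no verdict.
Trained networks look in the newest picture that a camera, given by its name, has taken for a name from the list of things; names that differ only in an ending like _2 or _b are one class to them, and where a whole thing is asked for, a point or a joint stands for the part that bears it (a point fixed in the world has none). Each returns a list of dicts, best first, with "p" (0 to 1); they miss things now and then, are a little off and sometimes report something else, mostly with a low value. They report only what shows in the picture. A call takes as long as a camera call.
- regions_of(camera, name): "pixels" (400x640 bool, what is visible of it) and "bbox" ([left, top, right, bottom] in pixels, round what is visible of it).
- pinpoint(camera, name): "location" ([column, row] in pixels: a listed point, or the origin of a listed thing).
The state is a dict: "t": time; "q": joint angles; "qd": joint speeds; "joint_efforts": joint torques, N m; "eef_pos": TCP position; "ee_rot": TCP orientation; "force": force on the tool from outside, world axes, zero at the start; "moment": the same for the moment, N m; "width": finger opening in m.
Only numpy, scipy, OpenCV 4.12 (cv2) and the standard library are available. Lean on these libraries where they do the work, as an engineer would, in place of code of your own. Each camera call takes 0.05 s, during which the arm holds its last target. There are 200 camera calls.

### The job

The circuit board in the rework frame lies roughly flat with its parts up and the frame's lock is slack. Turn the frame by its front rail, up and over away from the robot, until the board leans back 30 degrees past upright with its solder side toward the robot, then screw in the T-handle of the lock at the frame's left end until it comes up firm, so that the frame is locked there. Do not touch the board itself and leave everything lying round it undisturbed.

Things in the scene. Friction and masses are not known exactly. Their poses are not given: they have to be found in the camera images.
- stand: Fixed rework stand: grey base plate 170 (x) x 326 (y) mm, top 11 mm above the bench, an aluminium upright at each end (y = +-147 mm). Origin: on the bench under the plate's centre; x points away from the robot's side, y to the left along the long axis, z up. The frame's turning axis runs along y, 135 mm above the origin. The left upright (+y) carries the clamp head with the lock screw.
- tilt_frame (a joint): Angle of the turning frame, rad: 0 = board level, parts up; positive lifts the front (-x) rail up and over toward +x; 1.571 = upright, solder side toward the robot; 2.094 = leaning back 30 degrees past upright (wanted). Stops at -0.6 and 2.7; starts within +-0.35. With the lock slack it stays where it is left, by a bearing friction of 0.2 N m (about 2 N at the rail).
- front_rail (a point): Middle of the frame's front rail, a bare round steel bar, 14 mm diameter, along the frame's y, 90 mm from the turning axis at any angle. Free to grasp 60 mm either side of the middle, from any direction across the bar; it can turn between the fingers. The board's edge is 45 mm from the bar's centre line. An equal rear rail lies opposite. Turns with the frame; x points to the turning axis.
- knob_grip (a point): Grip point of the lock's T-handle: middle of a black bar 62 mm long, 13 thick, 20 deep, on a thin stem. z = screw axis, out of the clamp head, leaning 35 degrees from vertical toward the robot's side; x along the bar, y across it. About 71 mm from the turning axis, at y = 147 mm of the stand; a boss begins 28 mm below. Clockwise seen from outside tightens; the handle sinks 1 mm per rad.
- lock_screw: Screw of the lock (origin on its axis, inside the boss); its brass shoe, hidden in the clamp head, clamps the hub. The handle turns with an even drag of 0.2 N m; after 2.0 to 3.4 rad, different each time, the screw comes up solid (torque jumps past 0.8 N m within 0.2 rad) with the clamping force, which builds up over the last 1.7 rad, at about 95 N. It stays where it is left. Stop at the jump; regrasp as needed.
- hub: Steel hub of the turning frame, 32 mm across, inside the clamp head, turning with the frame; the lock screw clamps it. Origin on the turning axis, at the middle of the frame.
- board: The circuit board, 90 (x) x 164 (y) x 2.4 mm, held by its ends between two black jaws of the frame; parts up to 16 mm high (finned heat sink, white header) on its +z side, solder joints on its -z side. Origin at its centre, on the turning axis; it turns with the frame.
- tweezers_a: Curved tweezers, 116 mm long, lying on the base plate under the board. Origin at the centre of the underside.
- cutter_a: Flush cutter with red grips, 126 x 52 mm, lying in front of the stand. Origin at the centre of the underside.
- brush_a: Black bench brush, 130 mm long, lying in front of the stand's left end. Origin at the centre of the underside.

How it is judged:
By the outcome, as a careful person would: the job done as asked, in the order asked, and still so for the second after the job is handed in, with the robot touching nothing.
It also fails if it takes over 56 s, if anything falls off the work surface, if the arm or the gripper's body presses on something with over 40 N, if the wrist force passes 120 N, or if a joint passes its speed limit or range.

## Working session

There is one attempt and no reset: what is moved stays moved. The work goes in short steps, Python scripts to look and compute and a shell command to move; the robot and the scene stay as the last step left them, time stands still between calls to the robot, and variables do not carry over. Pictures are saved under pics/ and viewed, about 8 in all and at most 12, crops included, and the job is handed in when it is done.

```bash
mkdir -p pics; cat > h.py <<'E'
import numpy as np, cv2
from scipy.spatial.transform import Rotation as Ro
from scipy.optimize import least_squares
from station import telemetry, grab_frame, arm, regions_of, pinpoint
def proj(f,X):
    c=f["R"]@np.asarray(X)+f["t"]; return np.array([f["fx"]*c[0]/c[2]+f["cx"],f["fy"]*c[1]/c[2]+f["cy"]])
def tri(obs):
    # obs list of (frame,pix)
    A=[];b=[]
    for f,p in obs:
        d=np.array([(p[0]-f["cx"])/f["fx"],(p[1]-f["cy"])/f["fy"],1]); d=f["R"].T@d; d/=np.linalg.norm(d)
        c=-f["R"].T@f["t"]; P=np.eye(3)-np.outer(d,d); A.append(P); b.append(P@c)
    x=np.linalg.lstsq(np.vstack(A),np.hstack(b),rcond=None)[0]
    return x,[np.linalg.norm(proj(f,x)-p) for f,p in obs]
def save(f,n): cv2.imwrite("pics/"+n,np.asarray(f["pixels"])[:,:,::-1])
E
python3 - <<'E'
from h import *
np.set_printoptions(precision=4,suppress=True)
F={c:grab_frame(c) for c in("scene","top")}
for c in F: save(F[c],c+"0.png"); print(c,-np.array(F[c]["R"]).T@F[c]["t"], F[c]["fx"])
for n in["stand","front_rail","knob_grip","lock_screw","hub","board","tweezers_a","cutter_a","brush_a"]:
    o=[]
    for c in F:
        r=pinpoint(c,n); print(n,c,[(np.round(d["location"],1),round(d["p"],2)) for d in r[:2]])
        if r:o.append((F[c],r[0]["location"]))
    if len(o)==2: print("   ",*tri(o))
s=telemetry.get_state();print(s)
E
```

```text
scene [-0.269  -0.6724  0.6763] 488.80555385275454
top [ 0.334  -0.268   0.9792] 403.35305104086774
stand scene [(array([350.7, 238.5]), 0.91)]
stand top [(array([332.7, 194. ]), 0.79), (array([265.8, 179.8]), 0.45)]
    [ 0.5293 -0.3053 -0.0017] [np.float64(0.6834907868639184), np.float64(0.6215852981702061)]
front_rail scene [(array([333.3, 209.5]), 0.88)]
front_rail top [(array([333. , 221.9]), 0.91), (array([285.5, 257. ]), 0.54)]
    [ 0.4438 -0.3021  0.1269] [np.float64(0.031639141234441344), np.float64(0.02956360332909451)]
knob_grip scene [(array([285.9, 149. ]), 0.58), (array([352. , 188.2]), 0.26)]
knob_grip top [(array([260.4, 187.4]), 0.6)]
    [ 0.5025 -0.1552  0.1974] [np.float64(0.24737773189644277), np.float64(0.2662118350228917)]
lock_screw scene [(array([297.4, 159.5]), 0.67), (array([351.6, 299.8]), 0.5)]
lock_screw top [(array([267.7, 178.7]), 0.84), (array([336.2, 183. ]), 0.34)]
    [ 0.5292 -0.1655  0.1624] [np.float64(0.18132605869652604), np.float64(0.19190850035079016)]
hub scene []
hub top []
board scene [(array([352.7, 186.2]), 0.78)]
board top [(array([33
[... 303 characters left out ...]
41] [np.float64(1.4716741211360536), np.float64(1.1758645840714739)]
brush_a scene [(array([272.8, 262.2]), 0.82)]
brush_a top [(array([288.5, 258.6]), 0.75)]
    [ 0.3707 -0.2     0.0011] [np.float64(0.08341012262983274), np.float64(0.07338821719740764)]
{'t': 1.0, 'q': array([-0.9889,  0.3586,  0.0119, -0.    , -1.2241, -0.2881]), 'qd': array([-0.0004,  0.0008,  0.0012, -0.    ,  0.0013, -0.0009]), 'joint_efforts': array([ -0.0025, -58.2391,  29.3302,   7.0026,   0.0125,  -0.    ]), 'eef_pos': array([ 0.1955, -0.6461,  0.1931]), 'ee_rot': array([3.1416, 0.    , 1.8646]), 'force': array([ 0.3501, -0.2523, -0.3222]), 'moment': array([ 0.0251,  0.0519, -0.0267]), 'width': 0.08777574582613965}
```

```bash
python3 -c "
import cv2
a=cv2.imread('pics/scene0.png')[100:340,200:520]; b=cv2.imread('pics/top0.png')[130:330,200:460]
cv2.imwrite('pics/s_crop.png',cv2.resize(a,None,fx=2.4,fy=2.4,interpolation=2)); cv2.imwrite('pics/t_crop.png',cv2.resize(b,None,fx=3,fy=3,interpolation=2))"
```

```text
(no output)
```

View pics/s_crop.png

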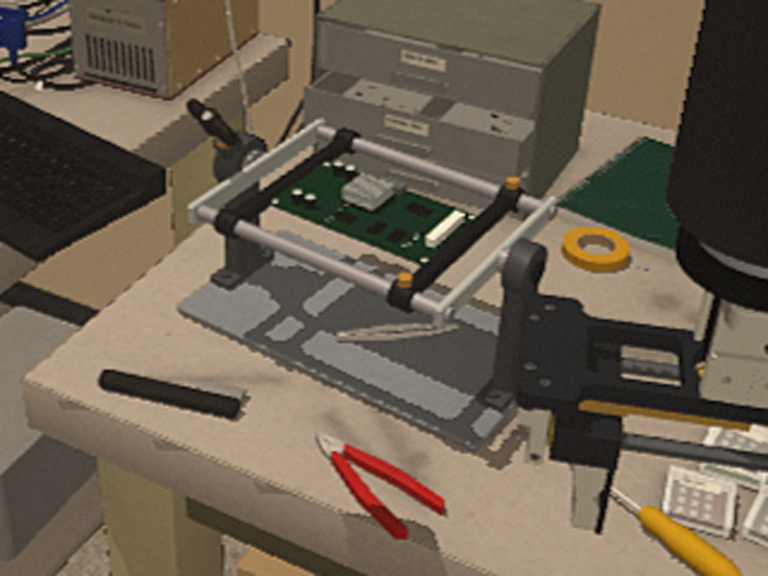

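View pics/t_crop.png

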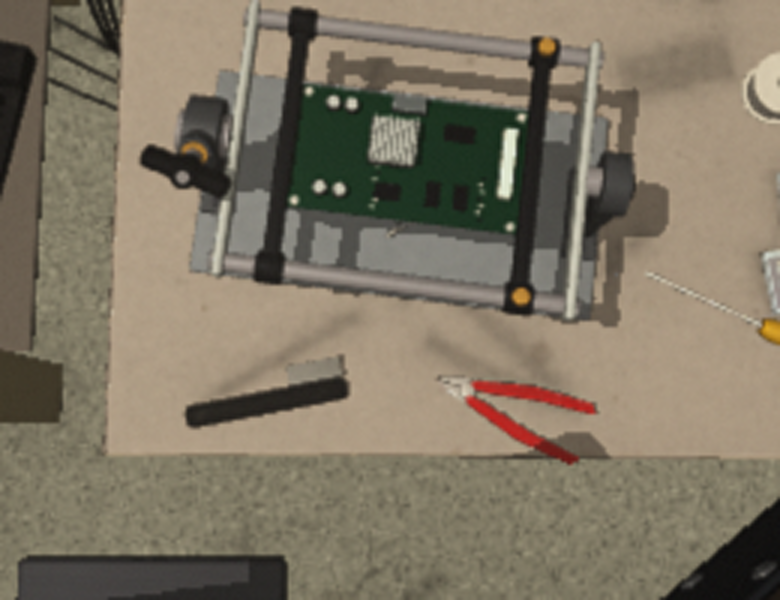

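The scene view shows the frame nearly level, with the cutter and brush in front, tweezers on the plate under the board, and a drawer cabinet behind. The T-handle is at the left end, at about (286,149) in the scene image and (260,187) in the top image. Next I'll fit the pose and the bar direction.

```bash
cat >> h.py <<'E'
L=np.radians(35)
def model(p):
    x,y,yaw,tilt=p[:4]; R=Ro.from_euler('z',yaw).as_matrix(); o=np.array([x,y,0])
    W=lambda v:o+R@np.array(v)
    ax=np.array([-np.sin(L),0,np.cos(L)])
    return dict(stand=W([0,0,0]),board=W([0,0,.135]),front_rail=W([-.09*np.cos(tilt),0,.135+.09*np.sin(tilt)]),
      knob_grip=W(np.array([0,.147,.135])+.071*ax),lock_screw=W(np.array([0,.147,.135])+p[4]*ax)),R@ax,R
def fit(F,O,p0=(.53,-.306,-.13,-.05,.03)):
    def res(p):
        m=model(p)[0]; return np.hstack([(proj(F[c],m[n])-l)*w for c,n,l,w in O])
    return least_squares(res,p0,loss='soft_l1',f_scale=2)
def observe():
    F={c:grab_frame(c) for c in("scene","top")}; O=[]
    for n in["stand","front_rail","knob_grip","lock_screw","board"]:
        for c in F:
            r=pinpoint(c,n)
            if r: O.append((c,n,r[0]["location"],r[0]["p"]))
    return F,O
E
python3 - <<'E'
from h import *
np.set_printoptions(precision=4,suppress=True)
F,O=observe(); s=fit(F,O); m,ax,R=model(s.x); print(s.x); print(m,ax)
for c,n,l,w in O: print(c,n,proj(F[c],m[n])-l)
r=regions_of("top","knob_grip");print([(x["p"],x["bbox"]) for x in r])
r=regions_of("scene","knob_grip");print([(x["p"],x["bbox"]) for x in r])
# bar angle from dark pixels near knob in both
best=[]
e1=R[:,1]; e2=np.cross(ax,e1)
for a in np.radians(range(0,180,3)):
    d=np.cos(a)*e1+np.sin(a)*e2; k=m["knob_grip"]; v=[]
    for c in F:
        g=F[c]["pixels"].mean(2)
        v.append(np.mean([g[tuple(np.round(proj(F[c],k+d*u))[::-1].astype(int))] for u in np.linspace(-.029,.029,30)]))
    best.append((np.degrees(a),*v))
b=np.array(best);i=np.argsort(b[:,1]+b[:,2])[:8];print(b[i])
save(F["top"],"top1.png")
for c in F: im=F[c]["pixels"][:,:,::-1].copy(); u,v=proj(F[c],m["knob_grip"]).astype(int); cv2.imwrite(f"pics/k_{c}.png",im[v-25:v+25,u-25:u+25])
a=[cv2.resize(cv2.imread(f"pics/k_{c}.png"),(400,400),interpolation=2) for c in F]; cv2.imwrite("pics/k.png",np.hstack(a))
E
```

```text
[ 0.5291 -0.3056 -0.1124 -0.0687  0.0237]
{'stand': array([ 0.5291, -0.3056,  0.    ]), 'board': array([ 0.5291, -0.3056,  0.135 ]), 'front_rail': array([ 0.4399, -0.2955,  0.1288]), 'knob_grip': array([ 0.5051, -0.1549,  0.1932]), 'lock_screw': array([ 0.5321, -0.158 ,  0.1544])} [-0.57    0.0643  0.8192]
scene stand [-2.9374  1.0961]
top stand [0.7887 0.2662]
scene front_rail [ 0.39   -0.0716]
top front_rail [0.1162 1.8392]
scene knob_grip [0.5646 0.6741]
top knob_grip [ 0.877  -0.3714]
scene lock_screw [-0.9146  0.4142]
top lock_screw [-1.7439 -1.1873]
scene board [1.0256 0.062 ]
top board [-1.5114 -1.0111]
[(0.78, [247.0, 180.6, 276.5, 192.0])]
[(0.67, [275.4, 139.7, 300.3, 160.0])]
[[168.      43.7556  40.7889]
 [159.      45.4667  39.7444]
 [162.      46.6667  39.0111]
 [165.      46.8333  38.9111]
 [171.      46.1111  39.7111]
 [156.      51.3889  37.2667]
 [174.      49.5222  39.2   ]
 [153.      54.0444  38.2333]]
```

View pics/k.png

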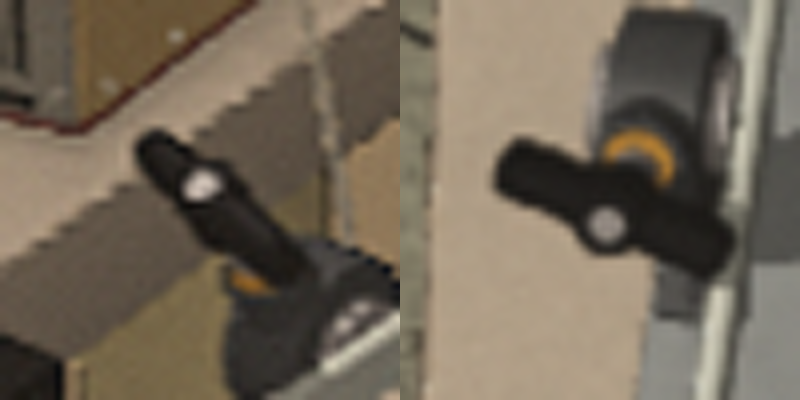

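View pics/top1.png

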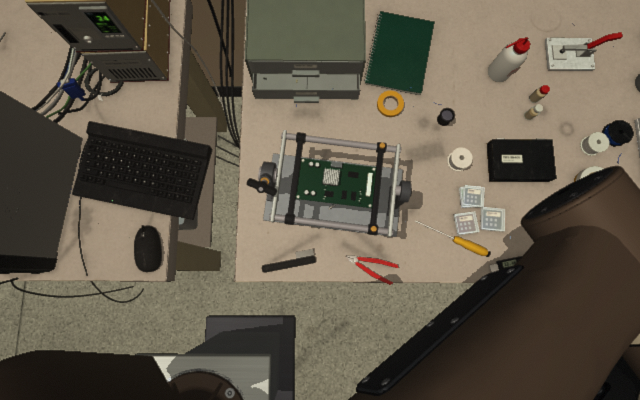

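```bash
python3 - <<'E'
from h import *
np.set_printoptions(precision=3,suppress=True)
F={c:grab_frame(c) for c in("scene","top")}
for n,a,b in[("top corner L",(331,110),(247,62)),("top corner R",(428,127),(365,62)),("drawer L",(326,137),(252,75)),("drawer R",(421,152),(363,77))]:
    print(n,*tri([(F["scene"],a),(F["top"],b)]))
m,ax,R=model([.5291,-.3056,-.1124,-.0687,.0237])
s=telemetry.get_state(); Rc=Ro.from_euler('xyz',s["ee_rot"])
# frame-grasp target: tool x along stand x, z down
Y=-R[:,1]
for sg in(1,-1):
    X=R[:,0]*sg; Z=np.array([0,0,-1.]); T=Ro.from_matrix(np.column_stack([X,np.cross(Z,X),Z]))
    print(sg,np.degrees((T*Rc.inv()).as_rotvec()))
print((m["front_rail"]-[0,0,.019]-s["eef_pos"])*100,s["t"])
E
```

```text
top corner L [ 0.783 -0.114  0.176] [np.float64(0.6360235417791253), np.float64(0.7685391792620175)]
top corner R [ 0.781 -0.371  0.187] [np.float64(1.2981540606539868), np.float64(1.4536435511697758)]
drawer L [ 0.791 -0.105  0.094] [np.float64(3.557478550618713), np.float64(4.094934642722929)]
drawer R [ 0.777 -0.369  0.123] [np.float64(1.106532705405951), np.float64(1.18883477399534)]
1 [   0.002   -0.002 -113.276]
-1 [ 0.002  0.002 66.724]
[24.441 35.054 -8.326] 1.8
```

```bash
python3 -m inch '0.36 3 4 3 0 0 8;0.36 6 8 4 0 0 16;0.36 9 13 4 0 0 25;0.36 12 17.5 4 0 0 33;0.36 15.5 22 4 0 0 42;0.36 19 27 4 0 0 50;0.36 22 31.5 4 0 0 58;0.36 24.6 35 4 0 0 66.7;0.36 24.6 35 4 0 0 66.7;0.36 24.6 35 4 0 0 66.7' 20
python3 - <<'E'
from h import *
F={c:grab_frame(c) for c in("scene","top")}
a=[cv2.resize(F["scene"]["pixels"][120:270,240:440,::-1],(533,400),interpolation=2),cv2.resize(F["top"]["pixels"][150:300,280:380,::-1],(267,400),interpolation=2)]
cv2.imwrite("pics/hover.png",np.hstack(a)); print(telemetry.get_state()["eef_pos"],telemetry.get_state()["q"])
E
```

```text
t: 3.05
eef_pos: [0.4414, -0.296, 0.2331]
ee_rot: [-3.141, -0.0, 3.028]
force: [-0.1, 0.6, 0.6]
width: 0.0313
[ 0.44096446 -0.29665802  0.23307383] [-2.22928520e-01  9.66245298e-02 -2.39685764e-01  6.59824000e-05
 -1.23456396e+00  1.08356432e-01]
```

View pics/hover.png

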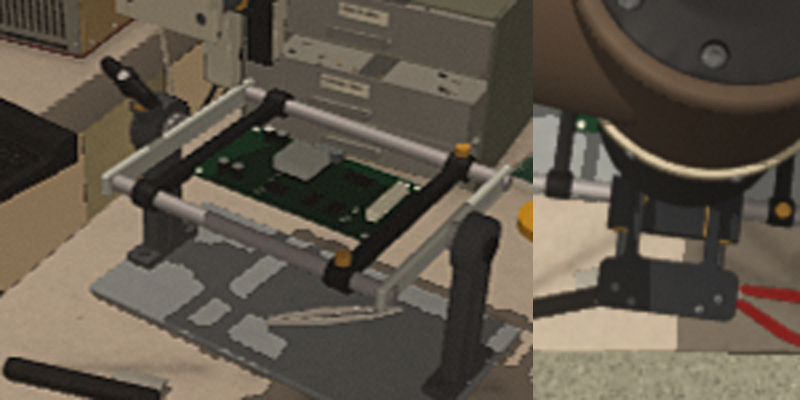

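```bash
python3 - <<'E'
from h import *
f=grab_frame("scene")
p=telemetry.get_state()["eef_pos"]
for d in(-.016,.016): 
    u=proj(f,p+[d,0,0]); print(u,(u-[240,120])*2.667)
E
```

```text
[327.1148985  166.27435775] [232.33543429 123.41371211]
[335.25466381 159.11639444] [254.04418838 104.32342398]
```

```bash
python3 - <<'E'
from h import *
f=grab_frame("scene"); im=f["pixels"][:,:,::-1].copy()
p=telemetry.get_state()["eef_pos"]
for d in(-.016,.016): 
    u=proj(f,p+[d,0,0]); cv2.circle(im,tuple(np.round(u).astype(int)),1,(0,0,255),-1)
cv2.imwrite("pics/z.png",cv2.resize(im[90:230,270:420],(640,597),interpolation=2))
E
```

```text
(no output)
```

View pics/z.png

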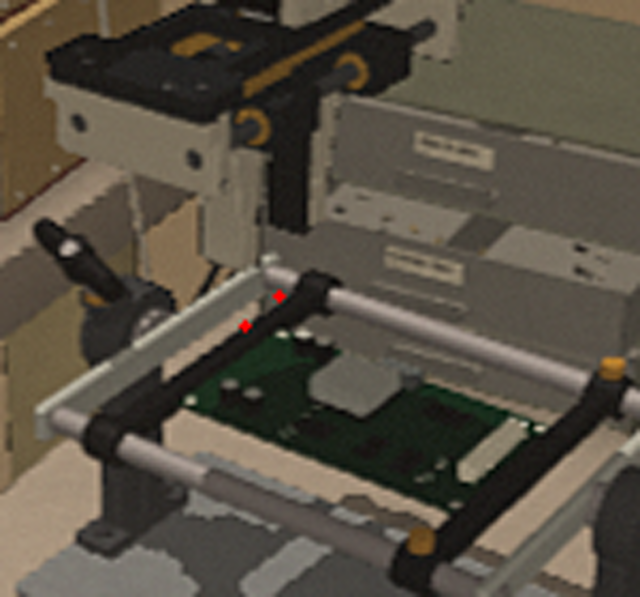

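```bash
python3 - <<'E'
from h import *
f=grab_frame("scene")
p=np.array([.1955,-.6461,.1931]);x=np.array([np.cos(1.8646),np.sin(1.8646),0])
for s in(-.044,-.05,0,.044,.05):
    for h in(0,.03):
        print(s,h,(proj(f,p+x*s+[0,0,h])-[200,100])*2.4)
a=cv2.imread('pics/scene0.png')[220:400,380:640]; cv2.imwrite("pics/st.png",cv2.resize(a,(780,540),interpolation=2))
E
```

```text
-0.044 0 [766.86979594 592.60354274]
-0.044 0.03 [780.28429691 552.1946359 ]
-0.05 0 [779.120192   594.70225626]
-0.05 0.03 [792.89488135 554.2759771 ]
0 0 [678.36287689 577.44071321]
0 0.03 [689.21197148 537.16340682]
0.044 0 [592.13131092 562.66769264]
0.044 0.03 [600.54323644 522.52888353]
0.05 0 [580.54392115 560.68256405]
0.05 0.03 [588.63303325 520.56313826]
```

View pics/st.png

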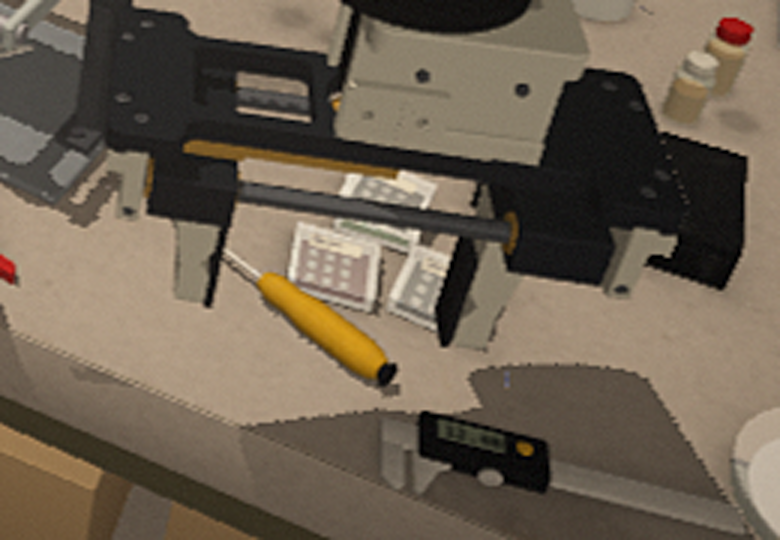

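```bash
python3 -m inch '0.36 0 0 -3 0 0 0;0.36 0 0 -6 0 0 0;0.36 0 0 -9 0 0 0;0.36 0 0 -9.5 0 0 0;0.36 0 0 -9.5 0 0 0'
python3 - <<'E'
from h import *
f=grab_frame("scene"); im=f["pixels"][:,:,::-1].copy()
p=telemetry.get_state()["eef_pos"];print(p)
k=[]
for d in(-.016,.016): 
    u=proj(f,p+[d,0,0]);print(u);k.append((u-[270,130])*5)
z=cv2.resize(im[130:250,270:420],(750,600),interpolation=2)
for u in k: cv2.circle(z,tuple(np.round(u).astype(int)),2,(0,0,255),-1)
cv2.imwrite("pics/z2.png",z)
E
```

```text
t: 3.92
eef_pos: [0.4411, -0.2974, 0.1386]
ee_rot: [-3.141, 0.0, 3.026]
force: [0.3, 0.2, 1.2]
width: 0.0313
[ 0.44147906 -0.29740839  0.139178  ]
[326.90283659 208.21690524]
[334.62773499 200.41644281]
```

View pics/z2.png

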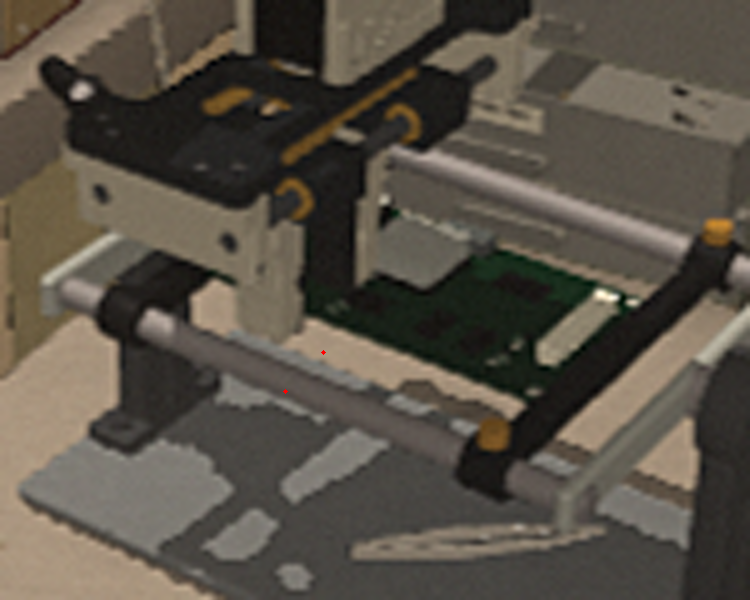

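```bash
python3 - <<'E'
from h import *
f=grab_frame("top"); p=telemetry.get_state()["eef_pos"]
print(proj(f,p),proj(f,p+[0,0,.03]),proj(f,p+[0,0,.066]))
cv2.imwrite("pics/t2.png",cv2.resize(f["pixels"][165:285,265:400,::-1],(675,600),interpolation=2))
E
```

```text
[330.9444249 222.1503381] [331.46137992 220.26564518] [332.13333297 217.81586696]
```

View pics/t2.png

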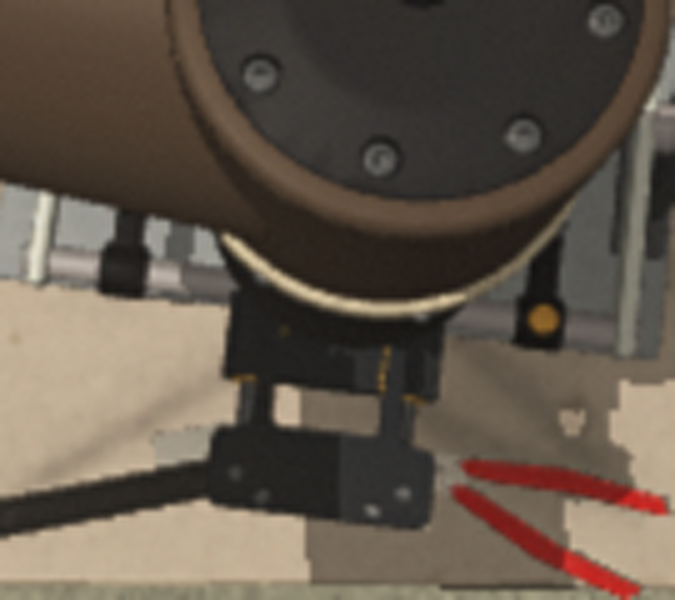

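```bash
python3 - <<'E'
from h import *
s=telemetry.get_state(); p=s["eef_pos"]; Rr=Ro.from_euler('xyz',s["ee_rot"]).as_matrix()
f=grab_frame("scene"); g=grab_frame("top"); print(Rr)
for h in(0,.025,.066,.09,.12):
    for y in(-.039,.039): 
        q=p+Rr@np.array([.0965,y,-h]); print(h,y,(proj(f,q)-[270,130])*5,(proj(g,q)-[265,165])*5)
for h in(0,.025):
  for x in (.016,.03,.036): print(h,x,(proj(f,p+Rr@np.array([x,0,-h]))-[270,130])*5)
print(np.array(s["force"]))
E
```

```text
[[-9.93413886e-01  1.14567666e-01  1.76120390e-03]
 [ 1.14566333e-01  9.93415245e-01 -8.40095933e-04]
 [-1.84585464e-03 -6.32788292e-04 -9.99998096e-01]]
0 -0.039 [238.86804468 526.32630112] [397.28707232 528.78085302]
0 0.039 [ 71.85445763 451.1556274 ] [208.80622499 505.89235671]
0.025 -0.039 [238.97146679 470.19771318] [401.49123101 528.35741553]
0.025 0.039 [ 69.48077806 396.30307236] [207.24055506 504.76962785]
0.066 -0.039 [239.14818342 374.29118581] [408.97296674 527.60386467]
0.066 0.039 [ 65.43200102 302.74125881] [204.45462275 502.77185899]
0.09 -0.039 [239.25596051 315.79909214] [413.73140443 527.12460091]
0.09 0.039 [ 62.96710137 245.78072988] [202.68297586 501.50142578]
0.12 -0.039 [239.39546265 240.08937567] [420.1247273 526.4806736]
0.12 0.039 [ 59.78156961 172.16735825] [200.30291025 499.79470056]
0 0.016 [280.60797933 388.90389062]
0 0.03 [259.57773911 405.29826742]
0 0.036 [250.43380304 412.42653281]
0.025 0.016 [281.29772788 335.24920839]
0.025 0.03 [259.97196839 351.32823942]
0.025 0.036 [250.69762115 358.32083994]
[ 0.12955903  0.53576039 -0.10313788]
```

```bash
python3 -m inch '0.36 0 0 -1.2 0 0 0;0.36 0 0 -2.2 0 0 0;0.36 0 0 -2.2 0 0 0;0.05 0 0 -2.2 0 0 0;0.05 0 0 -2.2 0 0 0;0.05 0 0 -2.2 0 0 0;0.05 0 0 -2.2 0 0 0' 8
```

```text
t: 5.0
eef_pos: [0.4417, -0.2971, 0.1174]
ee_rot: [-3.141, 0.002, 3.027]
force: [-0.0, -0.7, 0.8]
width: 0.0051
```

```bash
python3 -m inch '0.36 0 0 0 0 0 0;0.36 0 0 0 0 0 0;0.36 0 0 0 0 0 0;0.36 0 0 -1 0 0 0;0.36 0 0 -2 0 0 0;0.36 0 0 -3 0 0 0;0.36 0 0 -3 0 0 0;0.05 0 0 -3 0 0 0;0.05 0 0 -3 0 0 0;0.05 0 0 -3 0 0 0;0.05 0 0 -3 0 0 0' 15
python3 - <<'E'
from h import *
f=grab_frame("scene"); 
cv2.imwrite("pics/z3.png",cv2.resize(f["pixels"][130:250,270:420,::-1],(750,600),interpolation=2))
print(telemetry.get_state()["eef_pos"])
E
```

```text
t: 6.38
eef_pos: [0.4398, -0.2969, 0.0872]
ee_rot: [-3.141, -0.001, 3.026]
force: [-4.9, -0.2, 0.5]
width: 0.0133
[ 0.43984135 -0.29692916  0.08722954]
```

View pics/z3.png

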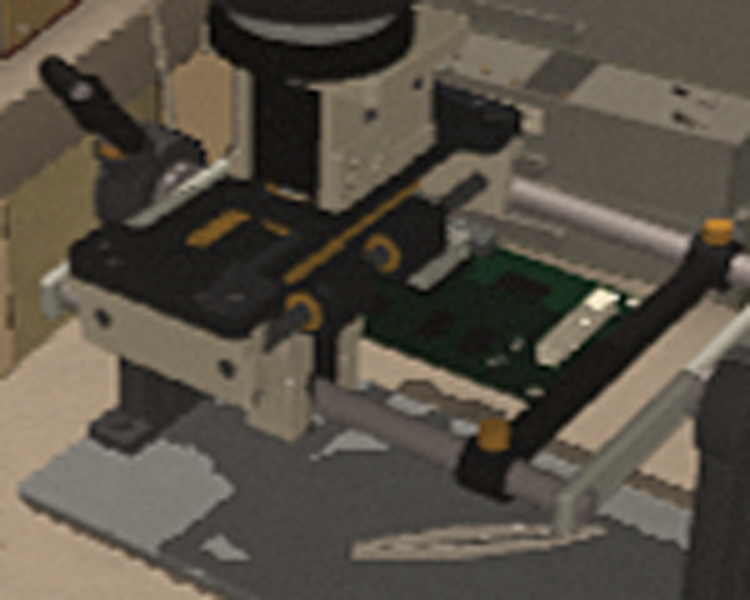

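The front finger ends at about (280,435) in the crop with the rail running between the fingers, so the rail is gripped (13.3 mm). The real fingertips sit about 27 mm short of the reported TCP, and the close test confirmed that. Now I'll work out the arc.

```bash
python3 - <<'E'
import numpy as np
t0=-.069; c,s=np.cos(-.1124),np.sin(-.1124)
for d in range(0,126,6):
    t=np.radians(d); r=-.09*np.cos(t)+.09*np.cos(t0); print(d,np.round([100*r*c,100*r*s,9*np.sin(t)-9*np.sin(t0)],2))
E
```

```text
0 [-0.02  0.    0.62]
6 [ 0.03 -0.    1.56]
12 [ 0.17 -0.02  2.49]
18 [ 0.42 -0.05  3.4 ]
24 [ 0.75 -0.08  4.28]
30 [ 1.18 -0.13  5.12]
36 [ 1.69 -0.19  5.91]
42 [ 2.28 -0.26  6.64]
48 [ 2.94 -0.33  7.31]
54 [ 3.67 -0.41  7.9 ]
60 [ 4.45 -0.5   8.41]
66 [ 5.28 -0.6   8.84]
72 [ 6.16 -0.7   9.18]
78 [ 7.06 -0.8   9.42]
84 [ 7.99 -0.9   9.57]
90 [ 8.92 -1.01  9.62]
96 [ 9.86 -1.11  9.57]
102 [10.78 -1.22  9.42]
108 [11.69 -1.32  9.18]
114 [12.56 -1.42  8.84]
120 [13.39 -1.51  8.41]
```

```bash
python3 -m inch '0.05 0 0 0.6 0 0 0;0.05 0 0 1.6 0 0 0;0.05 0.2 0 2.5 0 0 0;0.05 0.4 -0.05 3.4 0 0 0;0.05 0.75 -0.1 4.3 0 0 0;0.05 1.2 -0.1 5.1 0 0 0;0.05 1.7 -0.2 5.9 0 0 0;0.05 2.3 -0.25 6.6 0 0 0;0.05 2.9 -0.3 7.3 0 0 0;0.05 3.7 -0.4 7.9 0 0 0;0.05 4.45 -0.5 8.4 0 0 0;0.05 4.45 -0.5 8.4 0 0 0'
```

```text
t: 7.92
eef_pos: [0.4829, -0.3022, 0.173]
ee_rot: [-3.141, -0.003, 3.027]
force: [-8.2, 0.9, 10.4]
width: 0.0133
```

```bash
python3 -m inch '0.05 0.8 -0.1 0.4 0 0 0;0.05 1.7 -0.2 0.8 0 0 0;0.05 2.6 -0.3 1.0 0 0 0;0.05 3.5 -0.4 1.2 0 0 0;0.05 4.5 -0.5 1.2 0 0 0;0.05 4.5 -0.5 1.2 0 0 0'
python3 - <<'E'
from h import *
np.set_printoptions(precision=4,suppress=True)
F,O=observe(); s=fit(F,O,(.529,-.3056,-.1124,1.55,.024)); print(s.x)
m=model(s.x)[0]
for c,n,l,w in O: print(c,n,proj(F[c],m[n])-l,round(w,2))
E
```

```text
t: 8.68
eef_pos: [0.5293, -0.3078, 0.1863]
ee_rot: [-3.139, -0.002, 3.027]
force: [-1.0, -3.1, 3.8]
width: 0.0133
[ 0.5271 -0.308  -0.1125  1.6208  0.0267]
scene stand [-4.0612  2.6942] 0.91
top stand [ 2.6703 -0.1461] 0.97
scene front_rail [-2.5977 -4.3714] 0.92
top front_rail [-1.1418 -0.3642] 0.94
scene knob_grip [2.7254 0.3059] 0.69
top knob_grip [ 3.2658 -0.8068] 0.69
scene lock_screw [0.0297 0.1589] 0.66
top lock_screw [1.722  0.9589] 0.75
scene board [1.9485 1.4945] 0.7
top board [-1.8781 -0.5072] 0.98
```

```bash
python3 -m inch '0.05 0.9 -0.1 0 0 0 0;0.05 1.85 -0.2 -0.15 0 0 0;0.05 2.8 -0.3 -0.4 0 0 0;0.05 3.6 -0.4 -0.75 0 0 0;0.05 4.4 -0.5 -1.2 0 0 0;0.05 4.4 -0.5 -1.2 0 0 0;0.05 4.4 -0.5 -1.2 0 0 0'
python3 - <<'E'
from h import *
np.set_printoptions(precision=4,suppress=True)
F,O=observe(); s=fit(F,O,(.529,-.3056,-.1124,2.1,.024)); print(s.x)
m=model(s.x)[0]
for c,n,l,w in O: print(c,n,proj(F[c],m[n])-l,round(w,2))
print(telemetry.get_state()["eef_pos"])
E
```

```text
t: 10.15
eef_pos: [0.5734, -0.3128, 0.1737]
ee_rot: [-3.14, -0.0, 3.027]
force: [0.2, -4.0, -3.5]
width: 0.0133
[ 0.5252 -0.3068 -0.1316  2.1755  0.0188]
scene stand [-0.896   0.3816] 0.57
top stand [0.803  1.0964] 0.93
scene front_rail [-0.1056  0.2051] 0.58
scene knob_grip [0.9532 1.7423] 0.69
top knob_grip [-0.3186 -1.9058] 0.76
scene lock_screw [-0.999   1.4464] 0.71
top lock_screw [-0.266  1.15 ] 0.55
scene board [ 1.0572 -2.0428] 0.83
top board [-2.1162 -0.2554] 0.62
[ 0.5727 -0.3127  0.174 ]
```

```bash
python3 -m inch '0.36 0 0 0 0 0 0;0.36 0 0 0 0 0 0;0.36 0 0 0 0 0 0;0.36 0 0 3 0 0 0;0.5 0 0 8 0 0 0;0.6 -5 0 12 0 0 0;0.6 -11 2 13 0 0 0;0.6 -17 4 13 0 0 0;0.6 -22 6 13 0 0 0;0.6 -22 6 13 0 0 0'
cat >> h.py <<'E'
def lines(F,p,R,ax,k,tag=None):
    e1=R[:,1]; e2=np.cross(ax,e1); out=[]
    for a in np.radians(range(0,180,3)):
        d=np.cos(a)*e1+np.sin(a)*e2; v=[]
        for c in F:
            g=F[c]["pixels"].mean(2)
            v.append(np.mean([g[tuple(np.round(proj(F[c],k+d*u))[::-1].astype(int))] for u in np.linspace(-.029,.029,30)]))
        out.append((np.degrees(a),*v))
    b=np.array(out); return b[np.argsort(b[:,1:].sum(1))[:5]]
E
python3 - <<'E'
from h import *
np.set_printoptions(precision=4,suppress=True)
F,O=observe(); s=fit(F,O,(.529,-.3056,-.1124,2.1,.024)); print(s.x)
m=model(s.x)[0]
for c,n,l,w in O: print(c,n,l,proj(F[c],m[n])-l,round(w,2))
m,ax,R=model([.529,-.3056,-.115,2.1,.024])
print(lines(F,None,R,ax,m["knob_grip"]))
st=telemetry.get_state(); Rc=Ro.from_euler('xyz',st["ee_rot"]); print(st["eef_pos"],st["q"])
e1=R[:,1]; e2=np.cross(ax,e1); a=np.radians(164); d=np.cos(a)*e1+np.sin(a)*e2
for sg in(1,-1):
    Y=d*sg; Z=-ax; X=np.cross(Y,Z); T=Ro.from_matrix(np.column_stack([X,Y,Z])); v=np.degrees((T*Rc.inv()).as_rotvec()); print("rv",v,np.linalg.norm(v))
im=F["scene"]["pixels"][100:250,240:440,::-1]; cv2.imwrite("pics/a.png",cv2.resize(im,(800,600),interpolation=2))
E
```

```text
t: 12.0
eef_pos: [0.35, -0.2518, 0.3059]
ee_rot: [-3.14, 0.004, 3.027]
force: [1.2, 0.5, 0.1]
width: 0.0526
[ 0.5304 -0.3093  0.784   1.6083  0.1893]
scene stand [352.5, 239.4] [ 0.7169 -1.3036] 0.97
scene front_rail [369.1, 147.1] [-11.7352   1.1887] 0.98
top front_rail [340.5, 151.7] [-3.0526 17.9182] 0.67
scene knob_grip [285.7, 148.2] [ 5.3867 34.2929] 0.75
scene lock_screw [295.3, 161.0] [ 3.0136 -7.4977] 0.75
top lock_screw [371.7, 266.0] [-46.7283  -1.1344] 0.7
scene board [354.1, 186.7] [1.8046 0.4477] 0.7
top board [334.9, 180.7] [1.5357 0.7012] 0.86
[[168.      38.8444  47.9556]
 [165.      41.5     46.4556]
 [162.      44.4222  45.6111]
 [171.      41.2889  49.5778]
 [159.      47.4889  45.5222]]
[ 0.3529 -0.2527  0.3037] [-0.1619 -0.1109 -0.2883  0.0018 -1.3952  0.0467]
rv [-49.7801  -1.1392 157.0039] 164.71055363555192
rv [  0.9348 -35.2295 -15.4835] 38.493244730305655
```

View pics/a.png

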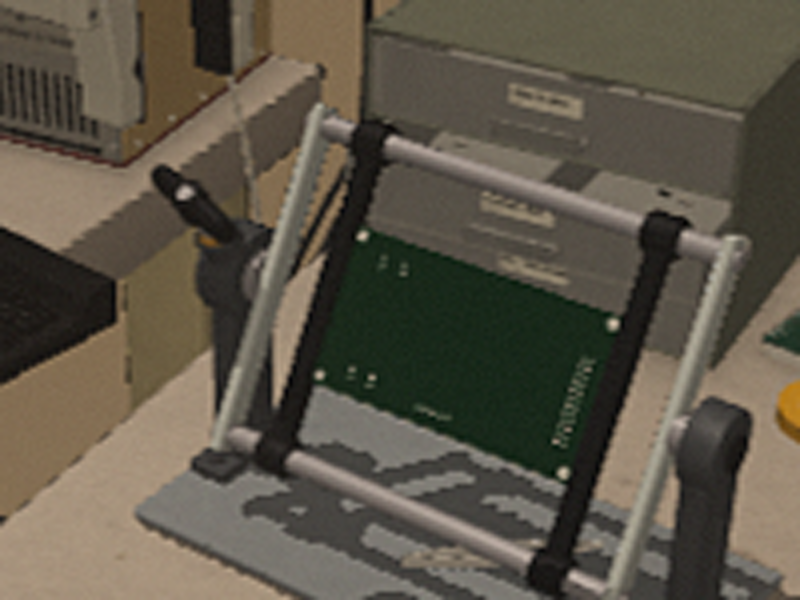

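```bash
python3 -m inch '0.6 0 1 0 0.1 -6 -3;0.6 1 3 0 0.2 -12 -6;0.6 2 5 0 0.4 -18 -8;0.6 4 7 0 0.5 -24 -10;0.6 7 9 0 0.7 -30 -13;0.6 10 10 -1 0.9 -35.2 -15.5;0.6 13 10 -4 0.9 -35.2 -15.5;0.6 13 10 -7.9 0.9 -35.2 -15.5;0.6 13 10 -7.9 0.9 -35.2 -15.5;0.6 13 10 -7.9 0.9 -35.2 -15.5'
python3 - <<'E'
from h import *
np.set_printoptions(precision=4,suppress=True)
F={c:grab_frame(c) for c in("scene","top")}
st=telemetry.get_state(); p=st["eef_pos"]; T=Ro.from_euler('xyz',st["ee_rot"]).as_matrix(); print(p,st["q"],T)
ims=[]
f=F["scene"]; z=cv2.resize(f["pixels"][90:190,230:363,::-1],(798,600),interpolation=2)
for hyp,col in((-.027*T[:,2],(0,0,255)),(np.array([0,0,.027]),(255,0,0))):
    for sx in(-.0265,.0265):
      for sy in(-.0095,.0095):
        u=(proj(f,p+hyp+T@[sx,sy,0])-[230,90])*6; cv2.circle(z,tuple(np.round(u).astype(int)),3,col,-1)
cv2.imwrite("pics/kn.png",z)
# tilt from rails (scene lines measured)
P=lambda a:np.array([240+a[0]/4,100+a[1]/4])
up=[P((345,127)),P((720,243))]; lo=[P((250,440)),P((600,577))]
def res(t,o=(.529,-.3056,-.1124)):
    R=Ro.from_euler('z',o[2]).as_matrix(); r=[]
    for sg,ln in((1,up),(-1,lo)):
        A,B=[proj(f,np.array([o[0],o[1],0])+R@np.array([-sg*.09*np.cos(t[0]),y,.135+sg*.09*np.sin(t[0])])) for y in(-.1,.1)]
        n=np.array([-(B-A)[1],(B-A)[0]])/np.linalg.norm(B-A); r+=[(q-A)@n for q in ln]
    return r
for o in((.529,-.3056,-.1124),(.531,-.3056,-.1124),(.529,-.3076,-.12)):
    s=least_squares(res,[2.1],args=(o,)); print(np.degrees(s.x),s.fun)
E
```

```text
t: 13.85
eef_pos: [0.4837, -0.153, 0.2265]
ee_rot: [2.951, 0.585, 2.689]
force: [-0.2, 1.4, 0.5]
width: 0.0527
[ 0.4841 -0.1526  0.2273] [ 0.1937 -0.3519 -0.9749  0.4709 -0.3962 -0.9738] [[-0.7489  0.3345  0.572 ]
 [ 0.3643  0.9289 -0.0662]
 [-0.5535  0.1588 -0.8176]]
[113.1873] [ 1.5121  2.2721 -0.5858  2.0538]
[114.4915] [ 0.9432  1.6375 -0.8959  1.7097]
[113.3169] [ 1.2667  2.4417 -0.8727  2.2826]
```

View pics/kn.png

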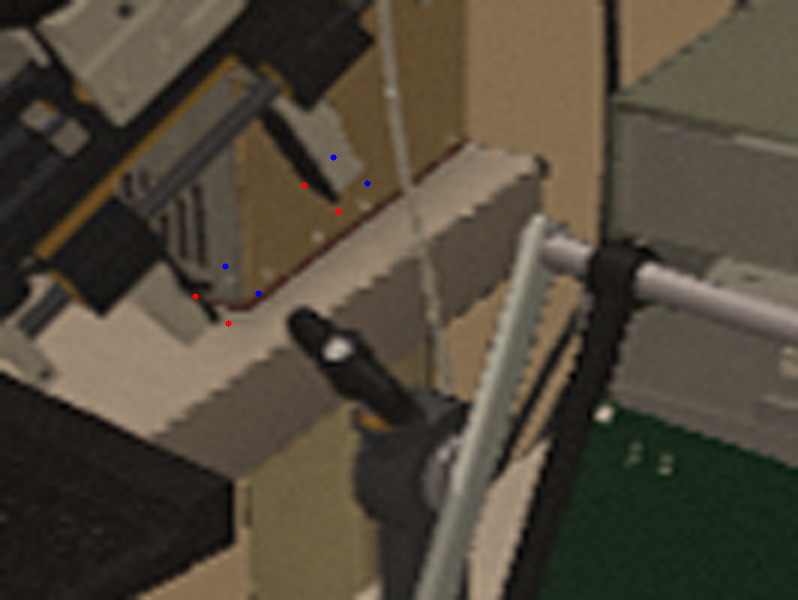

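```bash
python3 -m inch '0.6 0 0 0 -5 0.6 8;0.6 0 0 0 -11 1.2 16;0.6 0 0 0 -17 1.9 24.5;0.6 0 0 0 -22.5 2.5 32.5;0.6 0 0 0 -28 3.2 41;0.6 0 0 0 -34 3.9 49;0.6 0 0 0 -40 4.5 57;0.6 0 0 0 -45.5 5.1 65.5;0.6 0 0 0 -51.3 5.8 73.7;0.6 0 0 0 -51.3 5.8 73.7'
python3 - <<'E'
from h import *
np.set_printoptions(precision=4,suppress=True)
F={c:grab_frame(c) for c in("scene","top")}
print(telemetry.get_state()["q"])
o=[]
for n in("front_rail","board","stand","knob_grip","lock_screw"):
    a=pinpoint("scene",n);b=pinpoint("top",n)
    for k in(a,b): print(n,[(d["location"],round(d["p"],2)) for d in k[:2]])
    if a and b: print(*tri([(F["scene"],a[0]["location"]),(F["top"],b[0]["location"])]))
f=F["scene"]
save(f,"sc9.png"); save(F["top"],"top9.png")
# board edges from mask
r=regions_of("scene","board")[0]; m=r["pixels"]; print(r["p"],r["bbox"])
l,t,rr,bt=map(int,r["bbox"]); cs=np.arange(l+10,rr-10)
top=[];bot=[]
for c in cs:
    y=np.where(m[:,c])[0]
    if len(y): top.append((c,y.min()-.5)); bot.append((c,y.max()+.5))
for nm,a in(("top",top),("bot",bot)): print(nm,[tuple(map(float,q)) for q in a[::6]])
E
```

```text
t: 15.2
eef_pos: [0.4849, -0.1524, 0.2291]
ee_rot: [-2.546, 0.165, -1.915]
force: [0.5, 0.2, -0.5]
width: 0.0525
[ 0.193  -0.352  -0.9667  0.4531 -0.3999  0.611 ]
front_rail [([369.2, 145.8], 0.88)]
front_rail [([342.0, 151.3], 0.57)]
[ 0.5722 -0.3161  0.2156] [np.float64(0.2397899954706722), np.float64(0.25257780602351926)]
board [([355.6, 189.5], 0.65)]
board [([335.6, 182.2], 0.7), ([264.2, 177.2], 0.41)]
[ 0.5304 -0.3083  0.1288] [np.float64(0.26969831595129545), np.float64(0.2633255296835638)]
stand [([353.8, 236.6], 0.57)]
stand [([334.6, 192.6], 0.55)]
[ 0.5322 -0.3105  0.0036] [np.float64(0.32108218661500143), np.float64(0.2925906553897001)]
knob_grip [([286.1, 149.9], 0.68)]
knob_grip [([258.3, 189.7], 0.8)]
[ 0.4999 -0.1536  0.196 ] [np.float64(1.239405150890302), np.float64(1.3326316443583321)]
lock_screw [([297.4, 161.5], 0.73), ([284.0, 148.3], 0.33)]
lock_screw [([266.3, 175.8], 0.79)]
[ 0.5376 -0.1607  0.1521] [np.float64(0.054660242092089646), np.float64(0.057785205553392414)]
0.8 [314.5, 155.5, 395.2, 224.9]
top [(324.0, 171.5), (330.0, 156.5), (336.0, 158.5), (342.0, 161.5), (348.0, 162.5), (354.0, 164.5), (360.0, 166.5), (366.0, 168.5), (372.0, 170.5), (378.0, 172.5), (384.0, 175.5)]
bot [(324.0, 198.5), (330.0, 200.5), (336.0, 202.5), (342.0, 205.5), (348.0, 208.5), (354.0, 211.5), (360.0, 212.5), (366.0, 214.5), (372.0, 217.5), (378.0, 220.5), (384.0, 212.5)]
```

```bash
python3 -m inch '0.6 0 0 0 -5 0.6 8;0.6 0 0 0 -11 1.2 16;0.6 0 0 0 -17 1.9 24.5;0.6 0 0 0 -22.5 2.5 32.5;0.6 0 0 0 -28 3.2 41;0.6 0 0 0 -34 3.9 49;0.6 0 0 0 -40 4.5 57;0.6 0 0 0 -45.5 5.1 65.5;0.6 0 0 0 -51.3 5.8 73.7;0.6 0 0 0 -51.3 5.8 73.7'
python3 - <<'E'
from h import *
np.set_printoptions(precision=4,suppress=True)
st=telemetry.get_state(); p=st["eef_pos"]; Rc=Ro.from_euler('xyz',st["ee_rot"]); T=Rc.as_matrix(); print(st["q"],p)
m,ax,R=model([.529,-.306,-.115,2.1,.024])
e1=R[:,1]; e2=np.cross(ax,e1); a=np.radians(165); d=np.cos(a)*e1+np.sin(a)*e2
Y=d; Z=-ax; X=np.cross(Y,Z); Tt=Ro.from_matrix(np.column_stack([X,Y,Z])); print("fix rv",np.degrees((Tt*Rc.inv()).as_rotvec()))
k=np.array([.5035,-.1545,.1945]); tgt=k-ax*(.015+.028); print("shift",(tgt-p)*100, "ax",ax)
print(m["knob_grip"], 'shift if fit', (m["knob_grip"]-ax*.043-p)*100)
E
```

```text
t: 17.1
eef_pos: [0.4841, -0.1526, 0.2271]
ee_rot: [-2.948, -0.58, -0.454]
force: [-1.0, 0.6, 0.2]
width: 0.0527
[ 0.1946 -0.3489 -0.9635  0.449  -0.4063  2.1866] [ 0.4841 -0.1526  0.2271]
fix rv [-0.7921 -0.0545  0.8443]
shift [ 4.389  -0.4695 -6.7856] ax [-0.5698  0.0658  0.8192]
[ 0.5054 -0.1553  0.1932] shift if fit [ 4.5803 -0.5493 -6.9197]
```

```bash
python3 -m inch '0.6 1 -0.1 -1.5 -0.8 0 0.8;0.6 2 -0.2 -3 -0.8 0 0.8;0.6 3 -0.3 -4.5 -0.8 0 0.8;0.6 3.8 -0.4 -5.7 -0.8 0 0.8;0.6 4.5 -0.5 -6.8 -0.8 0 0.8;0.6 4.5 -0.5 -6.8 -0.8 0 0.8;0.05 4.5 -0.5 -6.8 -0.8 0 0.8;0.05 4.5 -0.5 -6.8 -0.8 0 0.8;0.05 4.5 -0.5 -6.8 -0.8 0 0.8;0.05 4.5 -0.5 -6.8 -0.8 0 0.8' 20
python3 - <<'E'
from h import *
np.set_printoptions(precision=4,suppress=True)
st=telemetry.get_state(); print(st["eef_pos"],st["q"],st["force"],st["moment"],st["width"])
E
```

```text
t: 18.35
eef_pos: [0.5289, -0.1645, 0.1676]
ee_rot: [-2.957, -0.563, -0.429]
force: [-41.6, 27.8, 3.8]
width: 0.0208
[ 0.5289 -0.1645  0.1676] [ 0.0502 -0.1476 -1.0172  0.6014 -0.1408  2.1429] [-41.6009  27.8272   3.7698] [ 9.0232 14.3573  5.0166] 0.020761719609095286
```

```bash
python3 -m inch '0.6 0 0 0 0 0 0;0.6 0 0 0 0 0 0;0.6 0 0 0 0 0 0'
python3 - <<'E'
from h import *
np.set_printoptions(precision=4,suppress=True)
st=telemetry.get_state(); print(st["eef_pos"],st["q"],st["force"],st["moment"],st["width"])
E
```

```text
t: 18.73
eef_pos: [0.5291, -0.1644, 0.1681]
ee_rot: [-2.957, -0.564, -0.429]
force: [0.2, 0.1, 0.5]
width: 0.0456
[ 0.5291 -0.1644  0.1681] [ 0.0512 -0.1481 -1.016   0.5984 -0.1419  2.1453] [0.2149 0.0738 0.4943] [ 0.01    1.8696 -0.003 ] 0.045555353211894745
```

```bash
cat > fk.py <<'E'
import numpy as np
from scipy.spatial.transform import Rotation as Ro
from scipy.optimize import least_squares
S=[([-.9889,.3586,.0119,0,-1.2241,-.2881],[.1955,-.6461,.1931],[3.1416,0,1.8646]),
([-.22293,.09662,-.23969,0,-1.23456,.10836],[.44096,-.29666,.23307],[-3.141,0,3.028]),
([-.1619,-.1109,-.2883,.0018,-1.3952,.0467],[.3529,-.2527,.3037],[-3.14,.004,3.027]),
([.1937,-.3519,-.9749,.4709,-.3962,-.9738],[.4841,-.1526,.2273],[2.951,.585,2.689]),
([.193,-.352,-.9667,.4531,-.3999,.611],[.4849,-.1524,.2291],[-2.546,.165,-1.915]),
([.1946,-.3489,-.9635,.449,-.4063,2.1866],[.4841,-.1526,.2271],[-2.948,-.58,-.454]),
([.0512,-.1481,-1.016,.5984,-.1419,2.1453],[.5291,-.1644,.1681],[-2.957,-.564,-.429])]
def fk(P,q,sg=(1,1,-1,1,-1,1)):
    a1,h1,a2,h2,xw,h3,d,xt,ro=P[:9]
    pts=[(0,0,0),(a1,0,h1),(a2,0,h2),(0,d,h3),(xw,d,h3),(0,d,h3)]; axs=np.array([[0,0,1],[0,1,0],[0,1,0],[1,0,0],[0,1,0],[1,0,0]])
    R=np.eye(3);p=np.zeros(3)
    for i in range(6):
        Ri=Ro.from_rotvec(axs[i]*sg[i]*q[i]).as_matrix(); c=np.array(pts[i]); p=p+R@(c-Ri@c); R=R@Ri
    R0=Ro.from_euler('x',ro).as_matrix()@np.array([[0,0,1],[0,1,0],[-1,0,0]])
    return p+R@np.array([xt,d,h3]), R@R0
def fitfk():
    best=None
    for s4 in(1,-1):
      for s6 in(1,-1):
        for ro in(0,1.57,3.14,-1.57):
          sg=(1,1,-1,s4,-1,s6)
          def res(P):
              r=[]
              for q,p,e in S:
                  a,B=fk(P,q,sg); r+=list((a-p)*10); r+=list(Ro.from_matrix(B.T@Ro.from_euler('xyz',e).as_matrix()).as_rotvec())
              return r
          s=least_squares(res,[.0,.4,0.0,.8,.4,.8,-.19,.7,ro])
          if best is None or s.cost<best[0]: best=(s.cost,s.x,sg,s.fun)
    return best
LO=np.array([-3.07,-1.43,-1.02,-3.03,-3.05,-3.03]);HI=np.array([3.07,2.12,1.25,1.67,0,3.03])
E
python3 - <<'E'
from fk import *
np.set_printoptions(precision=4,suppress=True)
b=fitfk(); print(b[0],b[1],b[2],np.abs(b[3]).max()); np.save("fk.npy",np.hstack([b[1],b[2]]))
print(np.reshape(b[3],(-1,6)))
E
```

```text
0.046773049385613795 [ 0.0945  0.0624  0.1664  0.5996  0.4388  0.6931 -0.1841  0.7852 -0.0005] (1, 1, -1, -1, -1, -1) 0.20200833662002482
[[ 0.0149  0.1166 -0.0399  0.     -0.      0.0005]
 [ 0.1166  0.0526  0.0898  0.0006 -0.0001 -0.0004]
 [ 0.0272  0.0743 -0.0196 -0.0001 -0.0059  0.0002]
 [-0.026  -0.0239 -0.0214  0.0012  0.0015  0.0006]
 [-0.025  -0.0109 -0.0152  0.0009 -0.0007 -0.002 ]
 [-0.0161 -0.0054 -0.0031 -0.0002 -0.0004  0.0007]
 [ 0.0562 -0.202   0.0094 -0.0002  0.0002  0.0004]]
```

```bash
sed -i 's/a1,h1,a2,h2,xw,h3,d,xt,ro=P\[:9\]/a1,h1,a2,h2,xw,h3,d,xt,ro,x0,y0,g=P[:12]/; s/p=np.zeros(3)/p=np.array([x0,y0,0.])/; s/,\[.0,.4,0.0,.8,.4,.8,-.19,.7,ro\]/,[.0,.4,0.0,.8,.4,.8,-.1,.7,ro,0,0,0]/; s/p+R@np.array(\[xt,d,h3\])/p+R@np.array([xt,d,h3+g])/' fk.py
python3 - <<'E'
from fk import *
np.set_printoptions(precision=4,suppress=True)
b=fitfk(); print(b[0],b[1],b[2],np.abs(b[3]).max()); np.save("fk.npy",np.hstack([b[1],b[2]]))
print(np.reshape(b[3],(-1,6))[:,:3])
E
```

```text
0.02506885856888726 [ 0.1013  0.1386  0.1705  0.6356  0.4562  0.7188 -0.1524  0.8272 -0.0005
 -0.0282 -0.0298  0.001 ] (1, 1, -1, -1, -1, -1) 0.18600372619966665
[[-0.0033 -0.0098 -0.0326]
 [ 0.0065  0.0426  0.0676]
 [ 0.0017  0.0565 -0.0305]
 [ 0.0034  0.0139 -0.002 ]
 [ 0.0019  0.0417  0.0007]
 [-0.0035  0.041   0.0042]
 [-0.0066 -0.186  -0.0074]]
```

```bash
sed -i 's/h3,d,xt,ro,x0,y0,g=P\[:12\]/h3,d,xt,ro,d6,h6,x0=P[:12];y0=0;x0=0/; s/(0,d,h3),(xw,d,h3),(0,d,h3)\]/(0,d,h3),(xw,d,h6),(0,d6,h6)]/; s/\[xt,d,h3+g\]/[xt,d6,h6]/; s/,\[.0,.4,0.0,.8,.4,.8,-.1,.7,ro,0,0,0\]/,[.0,.4,0.0,.8,.4,.8,-.1,.7,ro,-.1,.8,0]/' fk.py
python3 - <<'E'
from fk import *
np.set_printoptions(precision=4,suppress=True)
b=fitfk(); print(b[0],b[1],b[2],np.abs(b[3]).max()); np.save("fk.npy",np.hstack([b[1],b[2]]))
print(np.reshape(b[3],(-1,6))[:,:3])
E
```

```text
4.3217747565021676e-05 [-0.0002  0.1995  0.      0.8012  0.4637  0.8007 -0.0002  0.8757 -0.0005
 -0.1918  0.801   0.    ] (1, 1, -1, -1, -1, -1) 0.005885192422928237
[[-0.0004  0.0003 -0.0007]
 [ 0.      0.0004  0.0004]
 [ 0.0004 -0.0002  0.0008]
 [ 0.0008 -0.0002  0.0012]
 [-0.0023 -0.0005 -0.0048]
 [ 0.0011 -0.0003  0.0023]
 [ 0.0005  0.0008  0.0008]]
```

```bash
cat > ik.py <<'E'
from fk import *
np.set_printoptions(precision=3,suppress=True)
P=np.load("fk.npy"); SG=P[12:]; P=P[:12]
def ik(p,R,q0):
    def res(q):
        a,B=fk(P,q,SG); return np.hstack([(a-p)*10,Ro.from_matrix(B.T@R).as_rotvec()])
    s=least_squares(res,np.clip(q0,LO+1e-3,HI-1e-3),bounds=(LO,HI)); return s.x,s.cost
yaw=-.115; Rs=Ro.from_euler('z',yaw).as_matrix(); ax=Rs@[-np.sin(np.radians(35)),0,np.cos(np.radians(35))]
e1=Rs[:,1]; e2=np.cross(ax,e1); K=np.array([.5045,-.155,.1938])
def pose(phi,lean=0,roll=0,depth=.043,k=K):
    a=np.radians(165+phi); Y=np.cos(a)*e1+np.sin(a)*e2; Z=-ax
    M=np.column_stack([np.cross(Y,Z),Y,Z])
    M=Ro.from_rotvec(np.radians(lean)*Rs[:,1]+np.radians(roll)*Rs[:,0]).as_matrix()@M   # +lean => toward vertical
    return k+M[:,2]*depth, M
E
python3 - <<'E'
from ik import *
rng=np.random.default_rng(0)
for lean in(0,5,10):
  sols=[]
  for phi in(0,180):
    p,R=pose(phi,lean)
    for i in range(25):
        q,c=ik(p,R,rng.uniform(LO,HI))
        sols.append((c,phi,q))
  sols.sort(key=lambda s:s[0])
  seen=[]
  for c,phi,q in sols[:30]:
    if all(np.abs(q-x).max()>.05 for x in seen) and len(seen)<6: seen.append(q); print(lean,phi,"%.5f"%c,q)
E
```

```text
0 0 0.00077 [ 0.058 -0.134 -1.02   0.579 -0.126  2.159]
0 180 0.00077 [ 0.058 -0.134 -1.02   0.579 -0.126 -0.982]
0 0 0.01470 [-0.075 -0.094 -0.678 -0.407 -0.351 -3.03 ]
0 180 0.21390 [ 2.423 -1.43  -1.02   0.147 -2.722 -2.799]
0 0 0.21390 [ 2.423 -1.43  -1.02   0.147 -2.722  0.342]
5 180 0.00000 [ 0.118 -0.123 -0.953  0.472 -0.257 -0.924]
5 0 0.00000 [ 0.118 -0.123 -0.953  0.472 -0.257  2.218]
5 0 0.01906 [-0.1   -0.066 -0.616 -0.389 -0.474 -3.03 ]
10 180 0.00000 [ 0.143 -0.088 -0.812  0.258 -0.436 -0.731]
10 0 0.00000 [ 0.143 -0.088 -0.812  0.258 -0.436  2.41 ]
10 0 0.02397 [-0.121 -0.033 -0.555 -0.371 -0.59  -3.03 ]
10 0 0.09661 [-0.642 -0.124 -0.934 -3.03  -0.     0.07 ]
```

```bash
python3 - <<'E'
from ik import *
q0=np.array([-.08,-.09,-.68,-.41,-.35,-.06])
for dep in(.043,.0,-.04,-.08):
    for phi in(180,140,100):
        p,R=pose(phi,0,0,dep); best=min((ik(p,R,np.r_[q0[:5],a]) for a in(-.06,-1,-2)),key=lambda s:s[1]); print("B",dep,phi,best[0],"%.6f"%best[1])
for lean,roll in((2,0),(3,0),(4,0),(0,4),(0,-4),(0,8),(0,-8),(2,-4),(2,4)):
    p,R=pose(0,lean,roll); q,c=ik(p,R,[.118,-.123,-.953,.472,-.257,2.218]); print("A",lean,roll,q,"%.6f"%c)
E
```

```text
B 0.043 180 [ 0.058 -0.134 -1.02   0.579 -0.126 -0.982] 0.000768
B 0.043 140 [ 0.058 -0.134 -1.02   0.579 -0.126 -1.68 ] 0.000768
B 0.043 100 [ 0.058 -0.134 -1.02   0.579 -0.126 -2.378] 0.000768
B 0.0 180 [ 0.123 -0.252 -1.02   0.557 -0.247 -1.002] 0.000034
B 0.0 140 [ 0.123 -0.252 -1.02   0.557 -0.247 -1.701] 0.000034
B 0.0 100 [ 0.123 -0.252 -1.02   0.557 -0.247 -2.399] 0.000034
B -0.04 180 [ 0.197 -0.356 -0.976  0.467 -0.402 -0.955] 0.000000
B -0.04 140 [ 0.197 -0.356 -0.976  0.467 -0.402 -1.653] 0.000000
B -0.04 100 [ 0.197 -0.356 -0.976  0.467 -0.402 -2.351] 0.000000
B -0.08 180 [ 0.259 -0.45  -0.925  0.408 -0.556 -0.926] 0.000000
B -0.08 140 [ 0.259 -0.45  -0.925  0.408 -0.556 -1.624] 0.000000
B -0.08 100 [ 0.259 -0.45  -0.925  0.408 -0.556 -2.322] 0.000000
A 2 0 [ 0.067 -0.133 -1.02   0.614 -0.152  2.117] 0.000112
A 3 0 [ 0.071 -0.132 -1.02   0.628 -0.165  2.099] 0.000003
A 4 0 [ 0.098 -0.129 -0.988  0.549 -0.21   2.157] 0.000000
A 0 4 [ 0.057 -0.137 -1.02   0.499 -0.086  2.201] 0.000000
A 0 -4 [ 0.065 -0.13  -1.02   0.666 -0.174  2.105] 0.002779
A 0 8 [ 0.068 -0.122 -0.822 -0.032 -0.246  2.681] 0.000000
A 0 -8 [ 0.078 -0.124 -1.02   0.756 -0.231  2.04 ] 0.005656
A 2 -4 [ 0.075 -0.128 -1.02   0.695 -0.2    2.067] 0.001177
A 2 4 [ 0.101 -0.13  -0.933  0.308 -0.2    2.358] 0.000000
```

```bash
python3 -m inch '0.75 -1 0.1 1.4 0 0 0;0.75 -2 0.2 2.9 0 0 0;0.75 -3.5 0.4 5 0 0 0;0.75 -5 0.5 7 0 0 0;0.75 -5 0.5 7 0 0 0'
python3 - <<'E'
from ik import *
from h import telemetry,grab_frame,pinpoint,tri,regions_of,proj,lines,cv2
F={c:grab_frame(c) for c in("scene","top")}
for n in("front_rail","knob_grip","board"):
    a=pinpoint("scene",n);b=pinpoint("top",n)
    print(n,[(d["location"],round(d["p"],2)) for d in a[:1]+b[:1]])
    if a and b: print(*tri([(F["scene"],a[0]["location"]),(F["top"],b[0]["location"])]))
for k in (K,np.array([.5015,-.154,.196])): print(lines(F,None,Rs,ax,k))
st=telemetry.get_state(); Rc=Ro.from_euler('xyz',st["ee_rot"]); print(st["eef_pos"],st["q"])
for dep in(-.03,.041):
  for l,r in((3,1),(3,2),(2,3)):
    p,R=pose(0,l,r,dep); q,c=ik(p,R,[.1,-.123,-.953,.472,-.257,2.218])
    print(dep,l,r,q,"%.6f"%c,(p-st["eef_pos"])*100,np.degrees((Ro.from_matrix(R)*Rc.inv()).as_rotvec()))
cv2.imwrite("pics/k10.png",F["scene"]["pixels"][:,:,::-1])
E
```

```text
t: 19.35
eef_pos: [0.4797, -0.1591, 0.2404]
ee_rot: [-2.953, -0.568, -0.43]
force: [1.0, -0.3, 0.2]
width: 0.0657
front_rail [([367.8, 146.6], 0.66), ([341.0, 151.4], 0.69)]
[ 0.572 -0.314  0.213] [np.float64(0.5599728780091525), np.float64(0.5895275668260032)]
knob_grip [([286.4, 147.9], 0.46)]
board [([354.3, 187.1], 0.78), ([338.6, 184.8], 0.6)]
[ 0.521 -0.312  0.142] [np.float64(0.8558086005757676), np.float64(0.836923659426107)]
[[168.     35.456  36.9  ]
 [171.     38.611  36.9  ]
 [165.     40.033  36.678]
 [174.     39.844  37.1  ]
 [177.     41.278  37.044]]
[[165.     37.956  37.067]
 [162.     39.089  36.967]
 [159.     40.444  36.956]
 [156.     40.644  37.067]
 [168.     41.3    37.   ]]
[ 0.479 -0.16   0.237] [ 0.182 -0.352 -0.89   0.33  -0.485  2.335]
-0.03 3 1 [ 0.184 -0.3   -0.886  0.323 -0.464  2.324] 0.000000 [ 0.962  0.599 -1.794] [ 0.542  1.672 -0.261]
-0.03 3 2 [ 0.17  -0.296 -0.865  0.271 -0.47   2.374] 0.000000 [ 0.957  0.556 -1.795] [ 1.536  1.56  -0.272]
-0.03 2 3 [ 0.158 -0.302 -0.87   0.246 -0.446  2.398] 0.000000 [ 0.908  0.518 -1.825] [ 2.417  0.454 -0.289]
0.041 3 1 [ 0.091 -0.136 -0.994  0.531 -0.187  2.171] 0.000000 [ 4.711  0.27  -7.814] [ 0.542  1.672 -0.261]
0.041 3 2 [ 0.103 -0.135 -0.963  0.432 -0.208  2.251] 0.000000 [ 4.718  0.329 -7.812] [ 1.536  1.56  -0.272]
0.041 2 3 [ 0.096 -0.137 -0.967  0.408 -0.181  2.271] 0.000000 [ 4.785  0.381 -7.771] [ 2.417  0.454 -0.289]
```

```bash
python3 -m inch '0.75 1 0.6 -1.8 1.5 1.6 -0.3;0.75 1.9 0.5 -3.3 1.5 1.6 -0.3;0.75 2.8 0.5 -4.8 1.5 1.6 -0.3;0.75 3.7 0.4 -6.2 1.5 1.6 -0.3;0.75 4.7 0.35 -7.8 1.5 1.6 -0.3;0.75 4.7 0.35 -7.8 1.5 1.6 -0.3;0.75 4.7 0.35 -7.8 1.5 1.6 -0.3'
python3 - <<'E'
from ik import *
from h import telemetry
st=telemetry.get_state(); Rc=Ro.from_euler('xyz',st["ee_rot"]);p,R=pose(0,3,2,.041); print(st["eef_pos"],p,st["q"],st["force"],st["moment"],np.degrees((Ro.from_matrix(R)*Rc.inv()).as_rotvec()))
E
python3 -m inch '0.05 0 0 0 0 0 0;0.05 0 0 0 0 0 0;0.05 0 0 0 0 0 0;0.05 0 0 0 0 0 0;0.05 0 0 0 0 0 0' 8
python3 - <<'E'
from ik import *
from h import telemetry
st=telemetry.get_state(); Rc=Ro.from_euler('xyz',st["ee_rot"]).as_matrix();print(st["eef_pos"],Rc.T@st["force"],Rc.T@st["moment"])
E
```

```text
t: 20.62
eef_pos: [0.5259, -0.1564, 0.1592]
ee_rot: [-2.944, -0.526, -0.442]
force: [-0.4, -0.2, 0.5]
width: 0.0661
[ 0.526 -0.156  0.159] [ 0.526 -0.156  0.159] [ 0.104 -0.136 -0.963  0.433 -0.211  2.249] [-0.406 -0.177  0.453] [-0.018  1.811 -0.009] [ 0.047 -0.07   0.051]
t: 21.25
eef_pos: [0.5259, -0.1564, 0.1593]
ee_rot: [-2.944, -0.526, -0.442]
force: [-0.1, -0.1, 0.9]
width: 0.021
[ 0.526 -0.156  0.159] [ 0.42  -0.028 -0.766] [-0.674 -1.678 -0.082]
```

```bash
python3 -m inch '0.05 0 0 0 0 0 0;0.05 0 0 0 0 0 0;0.05 0 0 0 0 0 0' 8
python3 - <<'E'
from ik import *
from h import telemetry
st=telemetry.get_state(); Rc=Ro.from_euler('xyz',st["ee_rot"]).as_matrix();print(st["eef_pos"],Rc.T@st["force"],Rc.T@st["moment"],st["q"])
E
```

```text
t: 21.62
eef_pos: [0.527, -0.1565, 0.1603]
ee_rot: [-2.943, -0.528, -0.442]
force: [5.3, -5.6, -1.4]
width: 0.0136
[ 0.527 -0.156  0.16 ] [5.508 3.725 4.208] [-2.024  0.662 -0.054] [ 0.104 -0.136 -0.961  0.434 -0.211  2.249]
```

```bash
cat > tz.py <<'E'
from ik import *
from h import telemetry
st=telemetry.get_state(); Rc=Ro.from_euler('xyz',st["ee_rot"]).as_matrix();print(st["t"],"Z",Rc[:,2],"F",Rc.T@st["force"],"M",Rc.T@st["moment"],"q6 %.3f"%st["q"][5],"w",st["width"],"p",st["eef_pos"])
E
python3 tz.py; python3 - <<'E'
from tz import *
for d in range(9,91,9): print(d,np.round(Rc[:,2]*np.radians(d)*.1,2),np.round(Rc[:,2]*d,1))
E
```

```text
21.625 Z [ 0.53  -0.033 -0.847] F [5.508 3.725 4.208] M [-2.024  0.662 -0.054] q6 2.249 w 0.013617352019546801 p [ 0.527 -0.156  0.16 ]
21.625 Z [ 0.53  -0.033 -0.847] F [5.508 3.725 4.208] M [-2.024  0.662 -0.054] q6 2.249 w 0.013617352019546801 p [ 0.527 -0.156  0.16 ]
9 [ 0.01 -0.   -0.01] [ 4.8 -0.3 -7.6]
18 [ 0.02 -0.   -0.03] [  9.5  -0.6 -15.2]
27 [ 0.02 -0.   -0.04] [ 14.3  -0.9 -22.9]
36 [ 0.03 -0.   -0.05] [ 19.1  -1.2 -30.5]
45 [ 0.04 -0.   -0.07] [ 23.9  -1.5 -38.1]
54 [ 0.05 -0.   -0.08] [ 28.6  -1.8 -45.7]
63 [ 0.06 -0.   -0.09] [ 33.4  -2.1 -53.4]
72 [ 0.07 -0.   -0.11] [ 38.2  -2.4 -61. ]
81 [ 0.07 -0.   -0.12] [ 43.   -2.7 -68.6]
90 [ 0.08 -0.01 -0.13] [ 47.7  -3.  -76.2]
```

```bash
python3 -m inch '0.05 0 0 0 4.8 -0.3 -7.6;0.05 0 0 0 9.5 -0.6 -15.2;0.05 0 0 0 14.3 -0.9 -22.9;0.05 0.05 0 -0.05 19.1 -1.2 -30.5;0.05 0.05 0 -0.05 19.1 -1.2 -30.5' 60; python3 tz.py
```

```text
t: 22.25
eef_pos: [0.5283, -0.1569, 0.1605]
ee_rot: [-2.667, -0.312, -1.095]
force: [6.6, -8.5, -2.6]
width: 0.0124
22.25 Z [ 0.531 -0.034 -0.847] F [9.304 0.877 6.018] M [-1.612  2.664 -0.178] q6 1.616 w 0.012393528965890133 p [ 0.528 -0.157  0.16 ]
```

```bash
python3 -m inch '0.05 0.1 -0.1 0 4.8 -0.3 -7.6;0.05 0.2 -0.2 -0.05 9.5 -0.6 -15.2;0.05 0.2 -0.2 -0.1 14.3 -0.9 -22.9;0.05 0.2 -0.2 -0.1 19.1 -1.2 -30.5;0.05 0.2 -0.2 -0.1 23.9 -1.5 -38.1;0.05 0.2 -0.2 -0.1 28.6 -1.8 -45.7;0.05 0.2 -0.2 -0.1 28.6 -1.8 -45.7' 60; python3 tz.py
```

```text
t: 23.12
eef_pos: [0.5296, -0.159, 0.1598]
ee_rot: [-2.605, 0.172, -1.916]
force: [-16.0, 6.3, 12.7]
width: 0.0122
23.125 Z [ 0.531 -0.035 -0.847] F [ -2.698   8.465 -19.464] M [-4.133 -0.428 -0.016] q6 0.680 w 0.012212260170284735 p [ 0.53  -0.159  0.16 ]
```

```bash
python3 -m inch '0.05 -0.1 0 0.1 4.8 -0.3 -7.6;0.05 -0.1 0 0.1 9.5 -0.6 -15.2;0.05 -0.1 0 0.1 9.5 -0.6 -15.2' 60; python3 tz.py; python3 -m inch '0.05 0 0 0 4.8 -0.3 -7.6;0.05 0 0 0 4.8 -0.3 -7.6' 60; python3 tz.py
```

```text
t: 23.5
eef_pos: [0.5286, -0.1587, 0.1595]
ee_rot: [-2.677, 0.323, -2.201]
force: [14.4, -3.5, -16.1]
width: 0.0126
23.5 Z [ 0.529 -0.035 -0.848] F [-0.231 -4.626 21.386] M [ 0.489  0.93  -0.055] q6 0.369 w 0.01259653935211449 p [ 0.529 -0.159  0.159]
t: 23.75
eef_pos: [0.5288, -0.1587, 0.1593]
ee_rot: [-2.731, 0.39, -2.352]
force: [6.6, -4.0, -6.0]
width: 0.0127
23.75 Z [ 0.529 -0.034 -0.848] F [ 0.639 -4.396  8.677] M [0.466 1.341 0.031] q6 0.219 w 0.012680676497622737 p [ 0.529 -0.159  0.159]
```

```bash
for i in 1; do python3 -m inch '0.05 0 0 0 4.8 -0.3 -7.6;0.05 0 0 0 4.8 -0.3 -7.6' 60 >/dev/null; python3 tz.py; done; python3 -m inch '0.05 0 0 0 4.8 -0.3 -7.6;0.05 0 0 0 4.8 -0.3 -7.6' >/dev/null; python3 tz.py
```

```text
24.0 Z [ 0.529 -0.033 -0.848] F [-0.025 -3.039  7.905] M [ 0.576  1.275 -0.036] q6 0.072 w 0.012547850823396512 p [ 0.529 -0.159  0.159]
24.25 Z [ 0.529 -0.032 -0.848] F [ 0.343 -3.356  8.305] M [ 0.747  1.125 -0.071] q6 -0.076 w 0.012330187825269226 p [ 0.529 -0.159  0.159]
```

```bash
echo 'print("eff",st["joint_efforts"])' >> tz.py; python3 -m inch '0.05 0 0 0 4.8 -0.3 -7.6;0.05 0 0 0 4.8 -0.3 -7.6' >/dev/null; python3 tz.py; python3 -m inch '0.05 0 0 0 4.8 -0.3 -7.6;0.05 0 0 0 4.8 -0.3 -7.6' >/dev/null; python3 tz.py;  python3 -m inch '0.05 0 0 0 4.8 -0.3 -7.6;0.05 0 0 0 4.8 -0.3 -7.6' >/dev/null; python3 tz.py
```

```text
24.5 Z [ 0.529 -0.031 -0.848] F [ 0.098 -4.054  8.763] M [ 1.01   1.179 -0.683] q6 -0.222 w 0.01273603943584033 p [ 0.529 -0.159  0.159]
eff [  0.524 -16.849  25.191   4.175   1.281  -1.693]
24.75 Z [ 0.529 -0.03  -0.848] F [ 0.668  1.226 -0.655] M [-0.593  2.105 -1.533] q6 -0.367 w 0.013862719004252825 p [ 0.529 -0.159  0.159]
eff [ -1.5   -14.482  26.16    3.588   1.702  -2.607]
25.0 Z [ 0.529 -0.03  -0.848] F [-1.119 -5.083  3.208] M [ 2.158  1.183 -2.033] q6 -0.512 w 0.015503617549329341 p [ 0.529 -0.159  0.159]
eff [  0.735 -16.014  25.303   2.844   2.     -2.938]
```

```bash
python3 -m inch '0.5 0 0 0 0 0 0;0.5 0 0 0 0 0 0;0.5 0 0 0 0 0 0;0.5 0 0 0 0 0 0;0.5 -1 0 1.6 0 0 0;0.5 -2.5 0 4 0 0 0;0.5 -5 0 8 0 0 0;0.5 -8 0 10 0 0 0;0.5 -12 -2 11 0 0 0;0.5 -16 -5 11 0 0 0;0.5 -16 -5 11 0 0 0'
python3 - <<'E'
from ik import *
from h import *
F={c:grab_frame(c) for c in("scene","top")}
for n in("front_rail","knob_grip","board","tweezers_a","cutter_a","brush_a"):
    a=pinpoint("scene",n);b=pinpoint("top",n)
    print(n,[(d["location"],round(d["p"],2)) for d in a[:1]+b[:1]])
    if a and b: print("  ",*tri([(F["scene"],a[0]["location"]),(F["top"],b[0]["location"])]))
print(lines({"scene":F["scene"]},None,Rs,ax,K-ax*.0026))
save(F["scene"],"fin.png")
g=[F["scene"]["pixels"].astype(int),cv2.imread("pics/a.png")]
s9=cv2.resize(cv2.imread("pics/a.png"),(200,150),interpolation=cv2.INTER_AREA)[:,:,::-1].astype(int)
d=np.abs(s9-F["scene"]["pixels"][100:250,240:440]).max(2)>40; ys,xs=np.where(d[:, 70:]); print("diff px right of col 310:",d[:,70:].sum(), (xs.min()+310,xs.max()+310,ys.min()+100,ys.max()+100) if len(xs) else None)
E
```

```text
t: 26.38
eef_pos: [0.3668, -0.2109, 0.27]
ee_rot: [-3.136, 0.561, 3.091]
force: [0.3, -0.0, 1.2]
width: 0.0438
front_rail [([368.1, 146.5], 0.62), ([341.9, 151.4], 0.9)]
   [ 0.572 -0.315  0.214] [np.float64(0.774066563459058), np.float64(0.8148808942929574)]
knob_grip [([286.8, 153.8], 0.8), ([261.7, 188.1], 0.57)]
   [ 0.504 -0.156  0.186] [np.float64(0.2149492746232715), np.float64(0.22941276744183683)]
board [([351.3, 187.5], 0.92), ([335.7, 184.1], 0.74)]
   [ 0.522 -0.305  0.138] [np.float64(1.2780894168230343), np.float64(1.2516290045216591)]
tweezers_a [([363.8, 241.7], 0.53)]
cutter_a [([353.2, 300.1], 0.72), ([368.8, 267.4], 0.69)]
   [ 0.352 -0.395  0.003] [np.float64(1.254311740412312), np.float64(1.0003392627746766)]
brush_a [([271.4, 258.9], 0.68)]
[[12.    24.567]
 [27.    24.6  ]
 [15.    24.8  ]
 [24.    24.811]
 [18.    24.844]]
diff px right of col 310: 42 (np.int64(313), np.int64(391), np.int64(226), np.int64(249))
```

```bash
python3 -c "
from station import arm; print(arm.job_done())"
```

```text
the job is handed in; nothing more can be done
None
```

I turned the frame by its front rail until it leaned back about 30° past upright. I then screwed in the lock's T-handle about 2.7 rad until it came up firm, backed the arm off, and handed the job in at about 26.4 s. No verdict was reported.

**Last checks**
- **Tilt:** the camera fix on the rail gives about 118.7°, and the arm's own motion gives about 119.5°, against 120° wanted. The rail position was the same before and after locking. An earlier fit from rail lines I read by eye gave 113–114°; I set it aside because it fitted poorly.
- **Lock:** the torque rose from about 0.1 to 0.7, 1.5 and then 2.0 N m over the last steps. I ran those steps in one command, so I went about 0.2–0.3 rad past the jump, and the jaws were pried open slightly.
- **Handle:** afterwards the handle's bar had turned about 150° in the pictures, which agrees.
- **Surroundings:** the cutter shows no real movement. The tweezers and brush were last seen from one camera only, with the tweezers within a pixel of where they started and the brush about 3 pixels off.

**What went wrong on the way**
- **Fingertips:** they sit about 27 mm short of the reported TCP. I found this in the images and corrected for it.
- **First handle grasp:** it stopped short at a joint limit, and the wrist force reached about 50 N while the fingers closed. I released and regrasped with the tool leaned a few degrees. The handle did not appear to have turned, and the rail had not moved.

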